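# Start and close the rotor lid knob

## Task

Two centrifuge rotors stand on the lab bench, and the knob of the smaller one has not caught its thread: the steel pin in its middle still stands up. Back that knob counter-clockwise (seen from above) until the thread start clicks and the pin drops flush, then turn it clockwise until it is home against its stop, and let go. Leave the larger rotor's knob as it is.

Things in the scene. Friction and masses are not known exactly. Their poses are not given: they have to be found in the camera images.
- small_grip (a point): Wing knob on the smaller, 116 mm wide rotor (fixed; the larger is 170 mm, its knob alike): black bar 50 x 14 mm, its top 128 mm above the bench, on a grey disc 52 mm wide, top 98 mm up. Origin on the turning axis 7 mm below the bar's top (121 mm up): TCP height for gripping the bar's 14 mm from above. z up; x along the bar to its white-striped end; turns with the knob, never rises
- small_knob (a joint): Its angle, rad, clockwise from above positive; 0 = thread start (striped end at a black dot on the hub). Starts at 0.25 to 0.5. Pin up: jams clockwise at 0.75 (do not force: yields at 0.8 N m). Backed to 0 or below, pin drops; back stop -0.8. Pin down: free clockwise to the home stop 1.25 (stripe at a black line). 0.1 N m turns it; stays as left. One grasp: back about 0.65, forward about 1.5
- pin (a joint): Steel thread pin, 9 mm wide, in the middle of the smaller rotor's knob, m down: at 0 it stands 8.5 mm above the bar, at 0.007 it has clicked down, nearly flush (1.5 mm). Its spring drops it by itself when the knob is backed to the thread start, also while gripped; it then stays down
- large_knob (a joint): angle of the larger rotor's knob, rad, growing clockwise: 0 as it stands, home, with its pin already flush; negative when unscrewed
Not all that is in view belongs to the job. What is shaped like the part that bears small_grip but yellow is not meant. What is shaped like the part that bears large_knob but yellow is not meant.

How it is judged:
By the outcome, as a careful person would: the job done as asked, in the order asked, and still so for the second after the job is handed in, with the robot touching nothing.
It also fails if it takes over 35 s, if anything falls off the work surface, if the arm or the gripper's body presses on something with over 40 N, if the wrist force passes 120 N, or if a joint passes its speed limit or range.

## Robot

A 6-joint arm with a two-finger parallel gripper is mounted at the origin on the work surface. World frame = base frame: x ahead of the robot, y to its left, z up, the work surface at z = 0. Lengths are in mm, angles in rad, forces in N, time in s.
With the tool pointing down it reaches from about 300 to 950 mm from the base axis. Payload 3.1 kg.
Tool frame: the origin (TCP) lies between the finger pads, 19 mm behind the fingertips; this is the grasp point; z points along the fingers, y is the line along which they close (so a half turn about z gives the same grasp; the last joint's range is limited). The gripper opens to 85 mm and grips with 20 to 120 N. Pads are 22 mm wide; open, the fingers measure 114 mm over their backs; the gripper's body (76 mm by 85 mm) begins 54 mm behind the grasp point. The pads swing forward as they close: fully open they stand 13 mm farther back than shut.
Start: joints at [-1.205, 0.308, 1.634, -0, 1.2, -0.07], TCP at [263.81, -566.601, 249.972] pointing down, gripper open.
Joint ranges: [-3.06, 3.06], [-0.79, 1.96], [0.05, 2.63], [-1.19, 4.34], [0.05, 2.64], [-2.94, 2.94]. Speed limits (rad/s): [2.79, 2.79, 3.14, 3.14, 3.14, 3.14].

## Interface

Orientations are given as a unit quaternion [x, y, z, w].
In Python, from rig import status, get_image, order gives the robot as it stands. The module is installed in compiled form; this text tells all that it offers.
- The arm moves only by the tool step_arm, never from a script. Its argument "rows" is a list of rows, each an object with "offset": the shift along the tool's x, y, z each as a share of 0.08 m, from -1 to 1, a list of three; "rot": the turn, a rotation vector about the tool's x, y, z each as a share of 0.5 rad, from -1 to 1, a list of three. In form: [{"offset": [x, y, z], "rot": [ax, ay, az]}, ...]. A call has 1 to 20 rows; each row is the pose to reach, as a shift and turn from the pose commanded when the call began, along the tool's axes at that moment; what a row does not reach only later rows make up. A row lasts 1/8 s, in which the tool goes at most 62.5 mm and 10.7 degrees, less where a joint would pass 70% of its speed; a pose out of reach is approached as far as the arm can. A call with a number of a shift or a turn outside -1 to 1 is refused whole. A call with a gripper value outside its range is refused whole. "grip" is the gripper's target within -1 to 1 (fully open at 1, half-way at 0, shut at -1), set as the call begins (left out, the last holds). The fingers move at their own pace and stop on an object; "grip_force" is the grip in N (left out, the last holds). Time passes only in rows, so rows that repeat a pose let the fingers close. It gives the time, the measured TCP pose, the force, the opening and the grip force at its end, in the units of the state.
- status.sense(): the state, without advancing time (a new reading comes with each control period).
- get_image(name): name is "side" or "top" or "wrist"; returns a dict with "pixels" (480x640x3 uint8, red, green, blue), "depth" (480x640 float32, mm along the optical axis (not along the pixel's ray), 0 where there is no reading), "fx", "fy", "cx", "cy" (pixels), "world_from_camera" (4x4, takes a point from camera to world coordinates); the wrist camera has in their place "hand_eye" (4x4, takes a point from camera to tool coordinates, whose origin is the TCP and whose axes are the flange's). Camera axes: x right, y up, looking along -z (the intrinsics and any distortion apply to the point x, -y, -z); pixel columns grow to the right and rows downward; lengths in mm; the calibration is good to about 2 mm. A picture is of the moment at which its call begins: read the wrist's pose just before it.
- order.close_job(): hands the job in; it is judged then, once.
The state is a dict: "time_s": time; "joint_pos": joint angles; "joint_velocities": joint speeds; "effort": joint torques, N m; "tcp_pos": TCP position; "tool_rot": TCP orientation; "wrist_force": force on the tool from outside, world axes, zero at the start; "torque": the same for the moment, N m; "finger_gap": finger opening in mm; "finger_force": force on a finger pad.
Only numpy, scipy, OpenCV 4.12 (cv2) and the standard library are available. Lean on these libraries where they do the work, as an engineer would, in place of code of your own. Each camera call takes 0.05 s, during which the arm holds its last target. There are 200 camera calls.

## Working session

There is one attempt and no reset: what is moved stays moved. The work goes in short steps, Python scripts to look and compute and a tool call to move; the robot and the scene stay as the last step left them, time stands still between calls to the robot, and variables do not carry over. Pictures are saved under pics/ and viewed, at most 10 in all, crops included, and the job is handed in when it is done.

Besides the shell and the picture viewer there is one more tool, called by a JSON object that holds its "method" and its "body", one argument or row to a line. step_arm: Moves the arm, as the interface text tells. Its arguments: {"type":"object","properties":{"rows":{"type":"array"},"grip":{"type":"number"},"grip_force":{"type":"number"}},"required":["rows"]}

```bash
mkdir -p pics; cat > h.py <<'E'
import numpy as np, cv2, pickle
from rig import status, get_image, order
def grab(n):
    s=status.sense(); im=get_image(n); pickle.dump((s,im),open(f'pics/{n}.pkl','wb')); return s,im
def save(im,fn,crop=None,k=1):
    p=im['pixels'][:,:,::-1]
    if crop: a,b,c,d=crop; p=p[b:d,a:c]
    cv2.imwrite('pics/'+fn,cv2.resize(p,None,fx=k,fy=k,interpolation=cv2.INTER_CUBIC))
def ray(im,u,v,T=None):
    T=np.array(im['world_from_camera']) if T is None else T
    d=np.array([(u-im['cx'])/im['fx'],-(v-im['cy'])/im['fy'],-1.])
    return T[:3,3],T[:3,:3]@d
def onz(im,u,v,z,T=None):
    o,d=ray(im,u,v,T); return o+d*(z-o[2])/d[2]
E
python3 - <<'E'
from h import *
s,im=grab('top'); save(im,'top.png'); print({k:np.round(v,3) for k,v in s.items()}); print(im.keys(),np.round(im['world_from_camera'],3),im['fx'],im['cx'],im['cy'])
E
```

```text
{'time_s': np.float64(0.0), 'joint_pos': array([-1.205,  0.309,  1.635,  0.   ,  1.2  , -0.07 ]), 'joint_velocities': array([ 0.   ,  0.001,  0.   ,  0.002,  0.001, -0.001]), 'effort': array([ 0.0000e+00, -4.1525e+01, -2.7666e+01, -0.0000e+00,  1.0000e-02,
        0.0000e+00]), 'tcp_pos': array([ 263.537, -565.854,  248.738]), 'tool_rot': array([ 0.976,  0.216, -0.   , -0.001]), 'wrist_force': array([-0.457, -0.296,  0.364]), 'torque': array([-0.049,  0.009, -0.03 ]), 'finger_force': np.float64(0.0), 'finger_gap': np.float64(85.702)}
dict_keys(['pixels', 'depth', 'fx', 'fy', 'cx', 'cy', 'world_from_camera']) [[-1.400000e-02  9.980000e-01 -6.300000e-02  5.204040e+02]
 [-1.000000e+00 -1.500000e-02 -1.500000e-02 -1.562900e+02]
 [-1.600000e-02  6.300000e-02  9.980000e-01  1.361362e+03]
 [ 0.000000e+00  0.000000e+00  0.000000e+00  1.000000e+00]] 514.6231137870298 324.84308884032316 236.93633770697363
```

View pics/top.png

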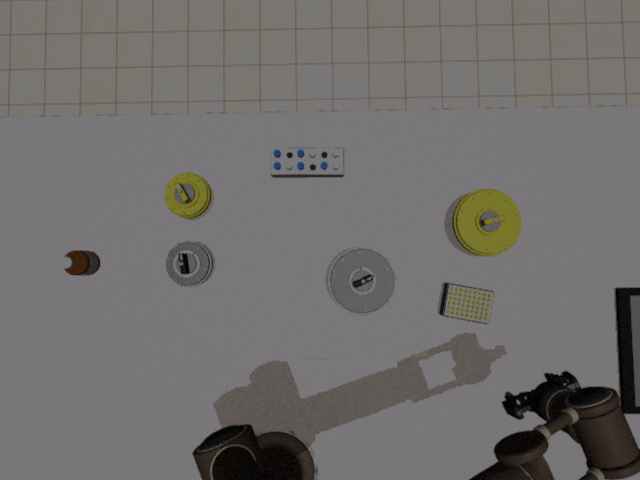

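The overview shows the small grey rotor at about (187,263), the large grey one at (362,281), and the yellow decoys at (187,195) and (487,222). I'll enlarge the small knob.

```bash
python3 - <<'E'
from h import *
s,im=pickle.load(open('pics/top.pkl','rb')); save(im,'topc.png',(155,233,219,293),10)
print(onz(im,185,264,128), onz(im,362,281,128), onz(im,187,195,128),np.median(im['depth'][255:275,180:190]))
E
```

```text
[538.07840984 199.41962882 128.        ] [ 491.47883215 -224.88082384  128.        ] [705.09777028 195.03920929 128.        ] 1244.0541
```

View pics/topc.png

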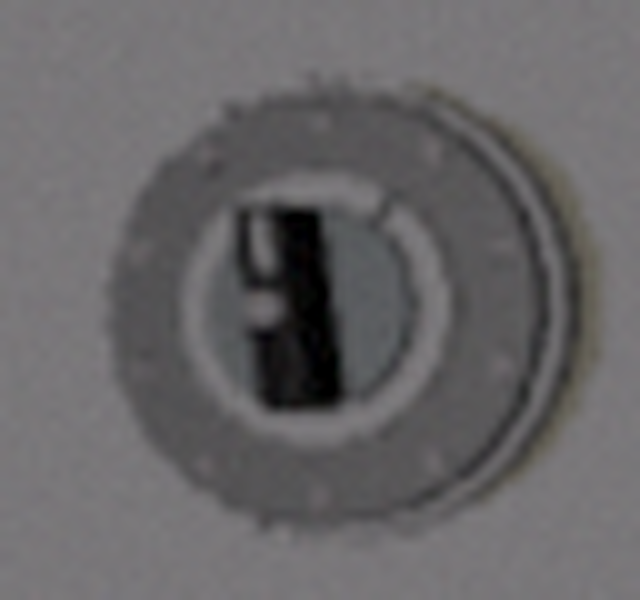

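The bar runs nearly along the image vertical, its striped end up and slightly left. The pin is near (265,308) in the crop and the home line at (383,210), so the knob angle is about 0.5. Next I'll plan the transfer.

```bash
python3 - <<'E'
from h import *
s,im=grab('wrist'); print(np.round(im['hand_eye'],3),im['fx'],im['cx'],im['cy'])
p=np.array([263.8,-566.6]);yaw=2*np.arctan2(.216,.976);g=np.array([538,199.4]);ty=3.24
n=10; dy=(ty-yaw)/n; r=round(dy/.5,2)
for i in range(14):
    x=np.array([np.cos(yaw),np.sin(yaw)]);y=np.array([np.sin(yaw),-np.cos(yaw)])
    d=np.array([(g-p)@x,(g-p)@y])/80; d/=max(1,abs(d).max()); d=np.round(d,2)
    rr=r if i<n else 0
    print(i,d,-rr,p.round(),round(yaw,2)); p=p+80*(d[0]*x+d[1]*y); yaw+=rr*.5
    if np.linalg.norm(g-p)<1 and i>=n-1: break
print(p,yaw)
E
```

```text
[[-0.00000e+00  9.48000e-01  3.18000e-01  8.12250e+01]
 [ 1.00000e+00  0.00000e+00  1.00000e-03 -4.87000e-01]
 [ 1.00000e-03  3.18000e-01 -9.48000e-01 -1.22433e+02]
 [ 0.00000e+00  0.00000e+00  0.00000e+00  1.00000e+00]] 416.47022337878815 314.08813996219124 235.9017094680388
0 [ 0.99 -1.  ] -0.56 [ 264. -567.] 0.44
1 [ 1.   -0.56] -0.56 [ 302. -461.] 0.72
2 [ 1.   -0.24] -0.56 [ 333. -374.] 1.0
3 [1.   0.05] -0.56 [ 360. -297.] 1.28
4 [1.   0.34] -0.56 [ 387. -221.] 1.56
5 [1.  0.7] -0.56 [ 416. -142.] 1.84
6 [0.81 1.  ] -0.56 [449. -50.] 2.12
7 [0.43 1.  ] -0.56 [484.  47.] 2.4
8 [0.11 0.93] -0.56 [513. 129.] 2.68
9 [ 0. -0.] -0.56 [538. 199.] 2.96
[538.29897345 199.43804776] 3.2356017810728384
```

{"method": "step_arm", "body": {
  "rows": [
    {"offset": [0.5,-0.5,0],"rot": [0,0,-0.28]},
    {"offset": [0.99,-1,0],"rot": [0,0,-0.56]},
    {"offset": [0.99,-1,0],"rot": [0,0,-0.56]}
  ],
  "grip": 1
}}

```text
time_s: 0.48
tcp_pos: [302.3, -456.7, 248.8]
tool_rot: [0.936, 0.352, 0.0, -0.002]
wrist_force: [-0.1, -0.4, 0.5]
finger_gap: 85.5
finger_force: 0.0
```

{"method": "step_arm", "body": {
  "rows": [
    {"offset": [0.5,-0.28,0],"rot": [0,0,-0.28]},
    {"offset": [1,-0.56,0],"rot": [0,0,-0.56]},
    {"offset": [1,-0.56,0],"rot": [0,0,-0.56]}
  ]
}}

```text
time_s: 0.85
tcp_pos: [333.2, -372.6, 249.6]
tool_rot: [0.878, 0.479, 0.0, -0.001]
wrist_force: [-0.6, -0.5, 0.1]
finger_gap: 85.5
finger_force: 0.0
```

{"method": "step_arm", "body": {
  "rows": [
    {"offset": [0.5,-0.12,0],"rot": [0,0,-0.28]},
    {"offset": [1,-0.24,0],"rot": [0,0,-0.56]},
    {"offset": [1,-0.24,0],"rot": [0,0,-0.56]}
  ]
}}

```text
time_s: 1.23
tcp_pos: [360.6, -296.3, 249.9]
tool_rot: [0.803, 0.596, -0.0, 0.0]
wrist_force: [-0.4, 0.3, 0.2]
finger_gap: 85.6
finger_force: 0.0
```

{"method": "step_arm", "body": {
  "rows": [
    {"offset": [0.5,0.02,0],"rot": [0,0,-0.28]},
    {"offset": [1,0.05,0],"rot": [0,0,-0.56]},
    {"offset": [1,0.05,0],"rot": [0,0,-0.56]}
  ]
}}

```text
time_s: 1.6
tcp_pos: [387.9, -221.6, 250.1]
tool_rot: [0.712, 0.702, -0.0, 0.0]
wrist_force: [0.2, -0.5, 0.7]
finger_gap: 85.2
finger_force: 0.0
```

{"method": "step_arm", "body": {
  "rows": [
    {"offset": [0.5,0.17,0],"rot": [0,0,-0.28]},
    {"offset": [1,0.34,0],"rot": [0,0,-0.56]},
    {"offset": [1,0.34,0],"rot": [0,0,-0.56]}
  ]
}}

```text
time_s: 1.98
tcp_pos: [416.5, -142.1, 250.2]
tool_rot: [0.608, 0.794, -0.0, 0.001]
wrist_force: [0.4, -0.1, -0.0]
finger_gap: 85.7
finger_force: 0.0
```

Tracking as planned.

{"method": "step_arm", "body": {
  "rows": [
    {"offset": [0.5,0.35,0],"rot": [0,0,-0.28]},
    {"offset": [1,0.7,0],"rot": [0,0,-0.56]},
    {"offset": [1,0.7,0],"rot": [0,0,-0.56]}
  ]
}}

```text
time_s: 2.35
tcp_pos: [450.0, -50.0, 250.2]
tool_rot: [0.491, 0.871, -0.0, 0.001]
wrist_force: [0.1, -0.4, -0.1]
finger_gap: 85.7
finger_force: 0.0
```

{"method": "step_arm", "body": {
  "rows": [
    {"offset": [0.4,0.5,0],"rot": [0,0,-0.28]},
    {"offset": [0.81,1,0],"rot": [0,0,-0.56]},
    {"offset": [0.81,1,0],"rot": [0,0,-0.56]}
  ]
}}

```text
time_s: 2.72
tcp_pos: [485.1, 46.8, 250.1]
tool_rot: [0.365, 0.931, -0.0, 0.001]
wrist_force: [0.1, 0.2, 0.1]
finger_gap: 84.8
finger_force: 0.0
```

{"method": "step_arm", "body": {
  "rows": [
    {"offset": [0.21,0.5,0],"rot": [0,0,-0.28]},
    {"offset": [0.43,1,0],"rot": [0,0,-0.56]},
    {"offset": [0.43,1,0],"rot": [0,0,-0.56]}
  ]
}}

```text
time_s: 3.1
tcp_pos: [514.0, 128.1, 250.0]
tool_rot: [0.232, 0.973, -0.0, 0.0]
wrist_force: [0.4, -0.4, -0.6]
finger_gap: 85.4
finger_force: 0.0
```

{"method": "step_arm", "body": {
  "rows": [
    {"offset": [0.05,0.46,0],"rot": [0,0,-0.28]},
    {"offset": [0.11,0.93,0],"rot": [0,0,-0.56]},
    {"offset": [0.11,0.93,0],"rot": [0,0,-0.56]}
  ]
}}

```text
time_s: 3.48
tcp_pos: [539.3, 198.1, 249.8]
tool_rot: [0.094, 0.996, -0.001, 0.0]
wrist_force: [0.9, -1.2, -0.5]
finger_gap: 85.3
finger_force: 0.0
```

{"method": "step_arm", "body": {
  "rows": [
    {"offset": [0,0,0],"rot": [0,0,-0.28]},
    {"offset": [0,0,0],"rot": [0,0,-0.56]},
    {"offset": [0,0,0],"rot": [0,0,-0.56]},
    {"offset": [0,0,0],"rot": [0,0,-0.56]}
  ]
}}

```text
time_s: 3.98
tcp_pos: [538.2, 197.7, 249.9]
tool_rot: [-0.045, 0.999, -0.0, -0.0]
wrist_force: [0.6, -0.3, 0.3]
finger_gap: 85.3
finger_force: 0.0
```

```bash
python3 - <<'E'
from h import *
s,im=grab('wrist'); save(im,'w1.png'); print(s['joint_pos'],s['tcp_pos'],s['tool_rot'])
E
```

```text
[ 2.76464441e-01  2.09955022e-01  1.75757494e+00 -7.52783474e-04
  1.17459272e+00 -1.38333254e+00] [538.19256269 197.7030295  249.91903796] [-4.46308394e-02  9.99003452e-01 -3.98820445e-04 -1.78101022e-04]
```

View pics/w1.png

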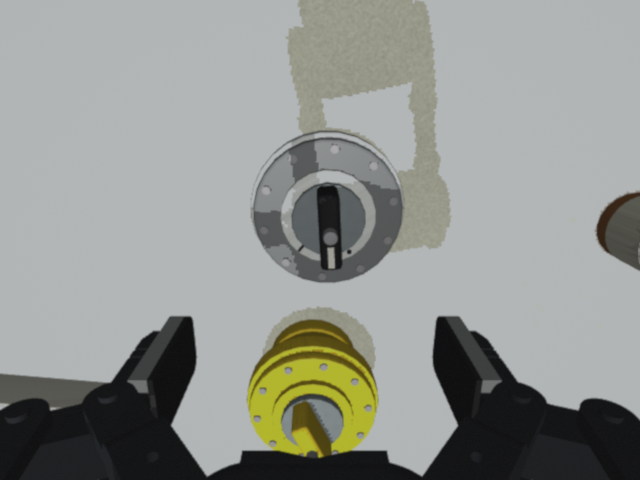

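The wrist view shows the knob at about (328,216), its stripe at (330,260), the thread-start dot at (349,251) and the home line at (300,248). I'll enlarge it for accuracy.

```bash
python3 - <<'E'
from h import *
s,im=pickle.load(open('pics/wrist.pkl','rb')); save(im,'w1c.png',(273,161,383,281),5)
E
```

```text
(no output)
```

View pics/w1c.png

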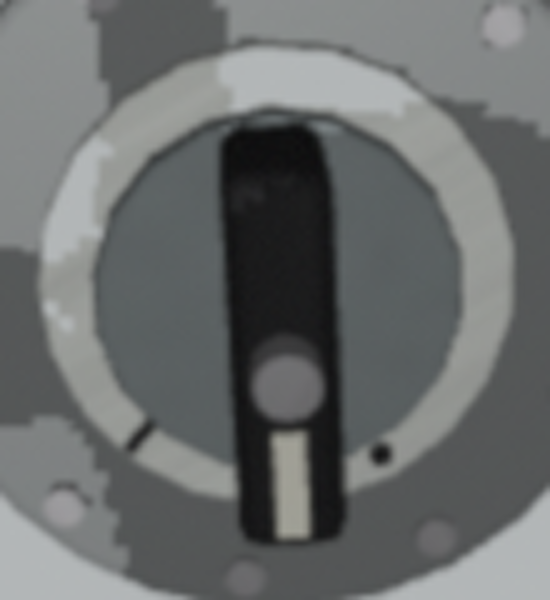

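The crop shows the bar's top face with edges (228,180)–(243,540) on the left and (330,180)–(345,540) on the right. The pin is up at (287,387), the dot at (380,454) and the home line at (141,436).

```bash
python3 - <<'E'
from h import *
from scipy.spatial.transform import Rotation as R
s,im=pickle.load(open('pics/wrist.pkl','rb'))
W=np.eye(4);W[:3,:3]=R.from_quat(s['tool_rot']).as_matrix();W[:3,3]=s['tcp_pos'];T=W@np.array(im['hand_eye'])
f=lambda c,r,z:onz(im,273+c/5,161+r/5,z,T)
a,b=f(279,180,128),f(294,540,128); print('bar',a,b,(a+b)/2,np.linalg.norm(b-a), 'w',np.linalg.norm(f(228,180,128)-f(330,180,128)))
c=f(287,387,136.5);print('pin',c)
ang=lambda p,q:np.arctan2(p[1]-q[1],p[0]-q[0])
bar=ang(b,a); print('bar yaw',bar,'tool yaw',ang(W[:2,0],[0,0]))
for z in(85,90,98):
  print(z,'dot',ang(f(380,454,z),c)-bar,'line',ang(f(141,436,z),c)-bar,'hub c',(f(40,270,z)+f(515,270,z))/2)
u,v=[int(273+240/5),int(161+150/5)]
P=lambda c,r:(273+c/5,161+r/5)
for q in((290,280),(150,300),(70,350)):
  u,v=P(*q); d=im['depth'][int(v),int(u)]; o,r=ray(im,u,v,T); print(q,(o+r*d)[2])
E
```

```text
bar [512.18472499 204.54456903 128.        ] [558.59262817 211.12902457 128.        ] [535.38867658 207.8367968  128.        ] 46.87268428511106 w 12.24125613873776
pin [535.35706586 207.55251344 136.5       ]
bar yaw 0.14094148351844896 tool yaw -3.052301458914829
85 dot 0.46583601115094797 line -0.7039307381640288 hub c [535.20541871 208.08603291  85.        ]
90 dot 0.48382112808087996 line -0.7366030507410887 hub c [533.82665569 207.78340895  90.        ]
98 dot 0.5176418179477967 line -0.796333725628038 hub c [531.62063486 207.29921062  98.        ]
(290, 280) 126.33581195619254
(150, 300) 96.12464928989635
(70, 350) 89.28329353314518
```

{"method": "step_arm", "body": {
  "rows": [
    {"offset": [0.024,0.128,0.4],"rot": [0,0,-0.1]},
    {"offset": [0.024,0.128,0.8],"rot": [0,0,-0.1]},
    {"offset": [0.024,0.128,0.8],"rot": [0,0,-0.1]},
    {"offset": [0.024,0.128,0.8],"rot": [0,0,-0.1]}
  ]
}}

```text
time_s: 4.53
tcp_pos: [536.0, 209.5, 187.0]
tool_rot: [-0.072, 0.997, 0.0, 0.001]
wrist_force: [0.5, -0.4, 0.7]
finger_gap: 85.4
finger_force: 0.0
```

```bash
python3 - <<'E'
from h import *
s,im=grab('wrist'); save(im,'w2.png',(230,140,400,320),3.3); print(s['tcp_pos'],s['tool_rot'])
E
```

```text
[536.04653347 209.49700756 187.03099943] [-7.16057348e-02  9.97432750e-01  9.15902474e-05  7.21513867e-04]
```

View pics/w2.png

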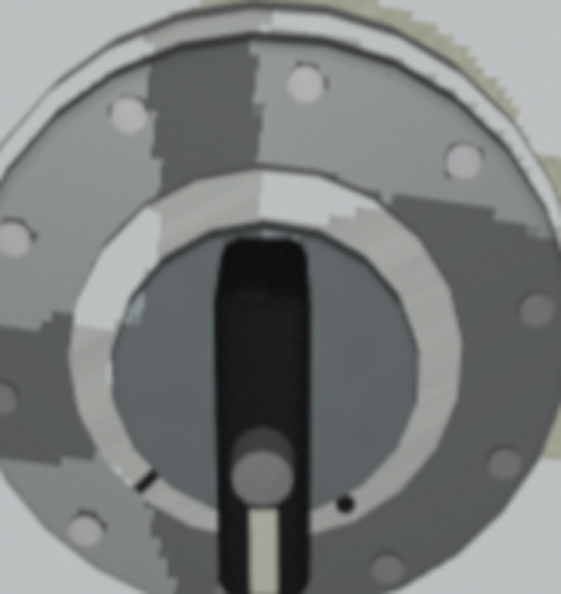

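The bar now stands vertical in the view: edges at x=216 and 309, centre 262, pin at (262,480).

```bash
python3 - <<'E'
from h import *
from scipy.spatial.transform import Rotation as R
s,im=pickle.load(open('pics/wrist.pkl','rb'))
W=np.eye(4);W[:3,:3]=R.from_quat(s['tool_rot']).as_matrix();W[:3,3]=s['tcp_pos'];T=W@np.array(im['hand_eye'])
f=lambda c,r,z:onz(im,230+c/3.3,140+r/3.3,z,T)
p=f(262,480,136.5);print(p,W[:3,:3].T@(p-W[:3,3]), f(262.5,440,128), W[:3,:3].T@(f(262.5,440,128)-W[:3,3]))
a,b=f(215,440,128),f(310,440,128);print(np.linalg.norm(a-b)); 
a,b=f(262.5,300,128),f(263,590,128);print(a,b,np.arctan2(*(b-a)[1::-1]))
E
```

```text
[535.66928039 207.67312175 136.5       ] [ 0.70730784 -1.75530516 50.52988623] [533.4169191  207.34417425 128.        ] [ 2.99590316 -1.75981794 59.02657081]
13.641035784126753
[512.49388941 204.40456478 128.        ] [557.53270182 210.80771217 128.        ] 0.14122314229512029
```

{"method": "step_arm", "body": {
  "rows": [
    {"offset": [0.009,-0.022,0.2],"rot": [0,0,0]},
    {"offset": [0.009,-0.022,0.5],"rot": [0,0,0]},
    {"offset": [0.009,-0.022,0.75],"rot": [0,0,0]},
    {"offset": [0.009,-0.022,0.82],"rot": [0,0,0]},
    {"offset": [0.009,-0.022,0.82],"rot": [0,0,0]},
    {"offset": [0.009,-0.022,0.82],"rot": [0,0,0]}
  ]
}}

```text
time_s: 5.32
tcp_pos: [535.7, 207.9, 121.4]
tool_rot: [-0.072, 0.997, 0.0, 0.001]
wrist_force: [0.3, -0.2, 0.5]
finger_gap: 85.3
finger_force: 0.0
```

{"method": "step_arm", "body": {
  "rows": [
    {"offset": [0,0,0],"rot": [0,0,0]},
    {"offset": [0,0,0],"rot": [0,0,0]},
    {"offset": [0,0,0],"rot": [0,0,0]},
    {"offset": [0,0,0],"rot": [0,0,0]},
    {"offset": [0,0,0],"rot": [0,0,0]},
    {"offset": [0,0,0],"rot": [0,0,0]},
    {"offset": [0,0,0],"rot": [0,0,0]},
    {"offset": [0,0,0],"rot": [0,0,0]}
  ],
  "grip": -1,
  "grip_force": 30
}}

```text
time_s: 6.32
tcp_pos: [534.9, 207.1, 120.6]
tool_rot: [-0.072, 0.997, -0.0, -0.0]
wrist_force: [-0.9, -5.2, 4.9]
finger_gap: 13.1
finger_force: 33.3
```

```bash
python3 - <<'E'
from h import *
s,im=grab('wrist'); save(im,'w3.png',(180,120,460,480),1.6); print({k:np.round(s[k],3) for k in('time_s','joint_pos','tcp_pos','tool_rot','wrist_force','torque','finger_gap','finger_force')})
E
```

```text
{'time_s': np.float64(6.325), 'joint_pos': array([ 2.940e-01,  3.670e-01,  1.847e+00, -1.000e-03,  9.280e-01,
       -1.421e+00]), 'tcp_pos': array([534.917, 207.126, 120.595]), 'tool_rot': array([-0.072,  0.997, -0.   , -0.   ]), 'wrist_force': array([-0.863, -5.168,  4.924]), 'torque': array([-0.779,  0.11 ,  0.07 ]), 'finger_gap': np.float64(13.149), 'finger_force': np.float64(33.331)}
```

View pics/w3.png

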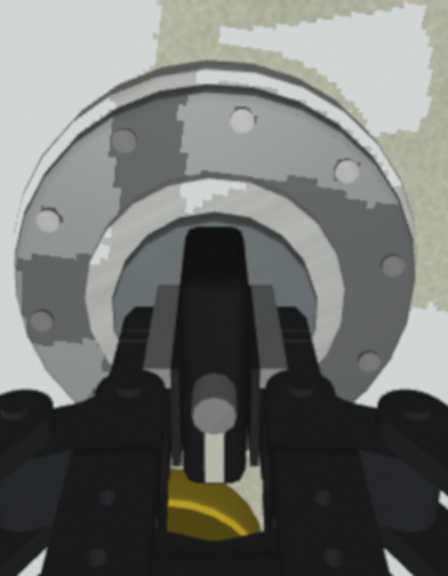

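The bar is held between the pads (gap 13 mm) and the pin is still up at (213,415) in the crop. I'll back it counter-clockwise by 0.65 rad.

{"method": "step_arm", "body": {
  "rows": [
    {"offset": [0,0,0],"rot": [0,0,-0.12]},
    {"offset": [0,0,0],"rot": [0,0,-0.25]},
    {"offset": [0,0,0],"rot": [0,0,-0.37]},
    {"offset": [0,0,0],"rot": [0,0,-0.5]},
    {"offset": [0,0,0],"rot": [0,0,-0.62]},
    {"offset": [0,0,0],"rot": [0,0,-0.75]},
    {"offset": [0,0,0],"rot": [0,0,-0.87]},
    {"offset": [0,0,0],"rot": [0,0,-1]},
    {"offset": [0,0,0],"rot": [0,0,-1]}
  ]
}}

```text
time_s: 7.5
tcp_pos: [535.2, 206.3, 120.6]
tool_rot: [-0.317, 0.948, -0.001, -0.0]
wrist_force: [-0.4, -7.2, 4.1]
finger_gap: 13.6
finger_force: 33.3
```

{"method": "step_arm", "body": {
  "rows": [
    {"offset": [0,0,0],"rot": [0,0,-0.12]},
    {"offset": [0,0,0],"rot": [0,0,-0.25]},
    {"offset": [0,0,0],"rot": [0,0,-0.32]},
    {"offset": [0,0,0],"rot": [0,0,-0.32]},
    {"offset": [0,0,0],"rot": [0,0,-0.32]}
  ]
}}

```text
time_s: 8.12
tcp_pos: [535.5, 206.1, 120.6]
tool_rot: [-0.392, 0.92, -0.002, -0.0]
wrist_force: [2.1, -7.9, 4.1]
finger_gap: 13.1
finger_force: 33.3
```

```bash
python3 - <<'E'
from h import *
s,im=grab('wrist'); save(im,'w4.png',(180,120,460,480),1.6); print({k:np.round(s[k],3) for k in('time_s','joint_pos','tcp_pos','tool_rot','wrist_force','torque','finger_gap','finger_force')}, 2*np.arctan2(s['tool_rot'][1],s['tool_rot'][0])-np.pi)
E
```

```text
{'time_s': np.float64(8.125), 'joint_pos': array([ 0.293,  0.367,  1.847, -0.004,  0.928, -2.081]), 'tcp_pos': array([535.464, 206.06 , 120.598]), 'tool_rot': array([-0.392,  0.92 , -0.002, -0.   ]), 'wrist_force': array([ 2.137, -7.939,  4.135]), 'torque': array([-1.335, -0.062,  0.027]), 'finger_gap': np.float64(13.086), 'finger_force': np.float64(33.269)} 0.8051741292319954
```

View pics/w4.png

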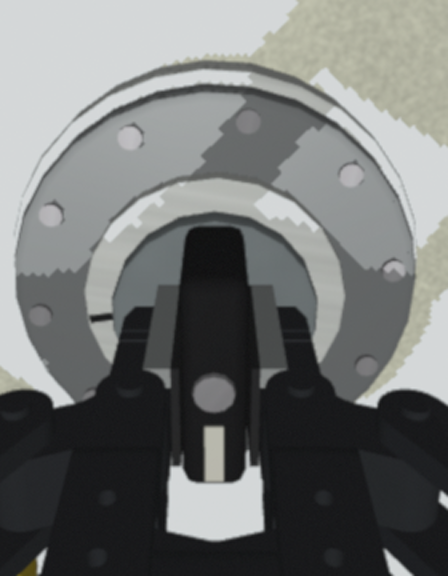

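The pin has dropped: it now shows as a flush disc at (213,394) with no side wall. Now clockwise, watching the torque near home.

{"method": "step_arm", "body": {
  "rows": [
    {"offset": [0,0,0],"rot": [0,0,0.12]},
    {"offset": [0,0,0],"rot": [0,0,0.25]},
    {"offset": [0,0,0],"rot": [0,0,0.37]},
    {"offset": [0,0,0],"rot": [0,0,0.5]},
    {"offset": [0,0,0],"rot": [0,0,0.62]},
    {"offset": [0,0,0],"rot": [0,0,0.75]},
    {"offset": [0,0,0],"rot": [0,0,0.87]},
    {"offset": [0,0,0],"rot": [0,0,1]}
  ]
}}

```text
time_s: 9.18
tcp_pos: [535.0, 206.9, 120.6]
tool_rot: [-0.151, 0.989, -0.001, -0.0]
wrist_force: [-0.3, -5.3, 3.8]
finger_gap: 13.5
finger_force: 33.3
```

{"method": "step_arm", "body": {
  "rows": [
    {"offset": [0,0,0],"rot": [0,0,0.12]},
    {"offset": [0,0,0],"rot": [0,0,0.25]},
    {"offset": [0,0,0],"rot": [0,0,0.37]},
    {"offset": [0,0,0],"rot": [0,0,0.5]},
    {"offset": [0,0,0],"rot": [0,0,0.62]},
    {"offset": [0,0,0],"rot": [0,0,0.75]},
    {"offset": [0,0,0],"rot": [0,0,0.87]},
    {"offset": [0,0,0],"rot": [0,0,1]}
  ]
}}

```text
time_s: 10.18
tcp_pos: [535.0, 207.7, 120.6]
tool_rot: [0.099, 0.995, 0.0, 0.0]
wrist_force: [-0.5, -2.8, 4.2]
finger_gap: 13.5
finger_force: 33.2
```

{"method": "step_arm", "body": {
  "rows": [
    {"offset": [0,0,0],"rot": [0,0,0.12]},
    {"offset": [0,0,0],"rot": [0,0,0.25]},
    {"offset": [0,0,0],"rot": [0,0,0.37]},
    {"offset": [0,0,0],"rot": [0,0,0.5]},
    {"offset": [0,0,0],"rot": [0,0,0.62]},
    {"offset": [0,0,0],"rot": [0,0,0.68]},
    {"offset": [0,0,0],"rot": [0,0,0.68]}
  ]
}}

```text
time_s: 11.05
tcp_pos: [535.2, 208.3, 120.6]
tool_rot: [0.265, 0.964, 0.001, 0.0]
wrist_force: [0.3, 0.1, 3.4]
finger_gap: 13.5
finger_force: 33.1
```

```bash
python3 - <<'E'
from h import *
s=status.sense(); print({k:np.round(s[k],3) for k in('time_s','joint_pos','tcp_pos','tool_rot','wrist_force','torque','finger_gap','finger_force')}, 2*np.arctan2(s['tool_rot'][1],s['tool_rot'][0])-np.pi)
E
```

```text
{'time_s': np.float64(11.05), 'joint_pos': array([ 2.950e-01,  3.670e-01,  1.847e+00,  1.000e-03,  9.260e-01,
       -7.410e-01]), 'tcp_pos': array([535.194, 208.283, 120.586]), 'tool_rot': array([0.265, 0.964, 0.001, 0.   ]), 'wrist_force': array([0.298, 0.108, 3.387]), 'torque': array([-0.1  , -0.045, -0.077]), 'finger_gap': np.float64(13.468), 'finger_force': np.float64(33.091)} -0.5359479665346303
```

{"method": "step_arm", "body": {
  "rows": [
    {"offset": [0,0,0],"rot": [0,0,0.06]},
    {"offset": [0,0,0],"rot": [0,0,0.12]},
    {"offset": [0,0,0],"rot": [0,0,0.12]}
  ]
}}

```text
time_s: 11.42
tcp_pos: [535.3, 208.3, 120.6]
tool_rot: [0.294, 0.956, 0.001, 0.0]
wrist_force: [1.1, 0.9, 2.5]
finger_gap: 13.5
finger_force: 33.0
```

```bash
cat > q.py <<'E'
from h import *
s=status.sense(); print({k:np.round(s[k],3) for k in('time_s','tcp_pos','wrist_force','torque','effort')}, 2*np.arctan2(s['tool_rot'][1],s['tool_rot'][0])-np.pi)
E
python3 q.py
```

```text
{'time_s': np.float64(11.425), 'tcp_pos': array([535.294, 208.341, 120.62 ]), 'wrist_force': array([1.116, 0.931, 2.478]), 'torque': array([ 0.328, -0.207, -0.018]), 'effort': array([-6.3400e-01, -3.7816e+01, -2.1172e+01, -4.1700e-01,  4.9900e-01,
       -1.4000e-02])} -0.596667016938961
```

{"method": "step_arm", "body": {
  "rows": [
    {"offset": [0,0,0],"rot": [0,0,0.04]},
    {"offset": [0,0,0],"rot": [0,0,0.06]},
    {"offset": [0,0,0],"rot": [0,0,0.06]}
  ]
}}

```text
time_s: 11.8
tcp_pos: [535.3, 208.3, 120.6]
tool_rot: [0.307, 0.952, 0.001, 0.0]
wrist_force: [1.9, 4.0, 2.8]
finger_gap: 13.5
finger_force: 33.2
```

```bash
python3 q.py
```

```text
{'time_s': np.float64(11.8), 'tcp_pos': array([535.309, 208.302, 120.633]), 'wrist_force': array([1.906, 3.959, 2.831]), 'torque': array([ 0.751, -0.347,  0.279]), 'effort': array([ -2.246, -37.723, -20.366,  -0.714,   0.966,   0.361])} -0.6251080919951066
```

{"method": "step_arm", "body": {
  "rows": [
    {"offset": [0,0,0],"rot": [0,0,0.04]},
    {"offset": [0,0,0],"rot": [0,0,0.05]},
    {"offset": [0,0,0],"rot": [0,0,0.05]}
  ]
}}

```text
time_s: 12.18
tcp_pos: [535.3, 208.2, 120.7]
tool_rot: [0.318, 0.948, 0.0, 0.001]
wrist_force: [1.5, 5.4, 2.4]
finger_gap: 13.1
finger_force: 41.8
```

```bash
python3 q.py
```

```text
{'time_s': np.float64(12.175), 'tcp_pos': array([535.3  , 208.237, 120.657]), 'wrist_force': array([1.471, 5.377, 2.406]), 'torque': array([ 0.861, -0.341,  1.024]), 'effort': array([ -3.297, -37.618, -20.182,  -0.478,   1.041,   0.998])} -0.6479697714055423
```

Torque jumped to 1 N m over 0.02 rad, so the knob is on its stop. I'll release and rise.

{"method": "step_arm", "body": {
  "rows": [
    {"offset": [0,0,0],"rot": [0,0,0]},
    {"offset": [0,0,0],"rot": [0,0,0]},
    {"offset": [0,0,0],"rot": [0,0,0]},
    {"offset": [0,0,0],"rot": [0,0,0]},
    {"offset": [0,0,0],"rot": [0,0,0]},
    {"offset": [0,0,0],"rot": [0,0,0]}
  ],
  "grip": 1
}}

```text
time_s: 12.92
tcp_pos: [534.9, 207.6, 120.4]
tool_rot: [0.32, 0.948, -0.0, 0.0]
wrist_force: [-0.8, 0.7, 0.6]
finger_gap: 85.3
finger_force: 0.0
```

{"method": "step_arm", "body": {
  "rows": [
    {"offset": [0,0,-0.2],"rot": [0,0,0]},
    {"offset": [0,0,-0.6],"rot": [0,0,0]},
    {"offset": [0,0,-1],"rot": [0,0,0]},
    {"offset": [0,0,-1],"rot": [0,0,0]}
  ]
}}

```text
time_s: 13.42
tcp_pos: [537.7, 208.6, 205.0]
tool_rot: [0.32, 0.948, 0.003, 0.004]
wrist_force: [0.6, -0.6, 0.1]
finger_gap: 85.6
finger_force: 0.0
```

```bash
python3 - <<'E'
from h import *
s,im=grab('wrist'); save(im,'w5.png',(200,100,420,340),2.5); print(s['tcp_pos'],s['finger_gap'])
E
```

```text
[537.67492237 208.58594875 205.00097227] 85.59299457733894
```

View pics/w5.png

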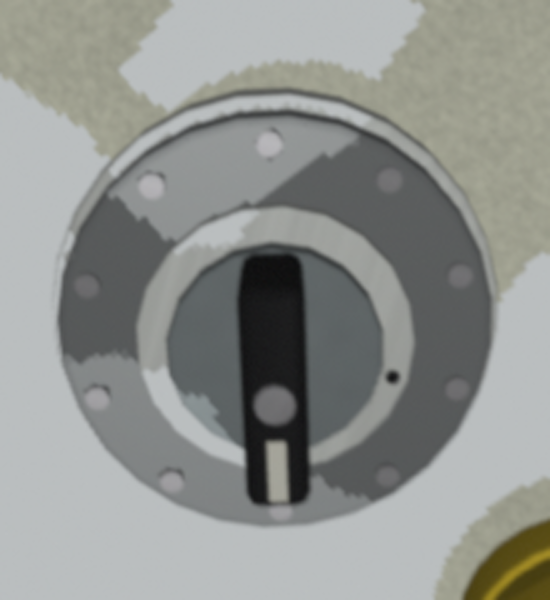

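The pin is flush at (274,405) and the stripe covers the home line, with the dot at (392,377). I'll check the angle numerically.

```bash
python3 - <<'E'
from h import *
from scipy.spatial.transform import Rotation as R
s,im=pickle.load(open('pics/wrist.pkl','rb'))
W=np.eye(4);W[:3,:3]=R.from_quat(s['tool_rot']).as_matrix();W[:3,3]=s['tcp_pos'];T=W@np.array(im['hand_eye'])
f=lambda c,r,z:onz(im,200+c/2.5,100+r/2.5,z,T)
a,b,c,d=f(270,300,128),f(278.5,500,128),f(274,405,129.5),f(392,377,90)
ang=lambda p,q:np.arctan2(p[1]-q[1],p[0]-q[0])
print(ang(b,a),c,ang(d,c)-ang(b,a))
E
```

```text
-0.614955825507627 [535.01012317 208.06101369 129.5       ] 1.2299692531104487
```

```bash
python3 -c "
from rig import order; print(order.close_job())"
```

```text
the job is handed in; nothing more can be done
None
```

The smaller rotor's knob was backed until its pin dropped, then turned clockwise until torque rose sharply at the stop (about 1.24 rad by camera, home is 1.25) and released; the larger knob was not touched, and the job was handed in at about 13.5 s with no verdict returned.

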